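# Turn the tube rotator's wheel by hand until the sample tube stands upright

### The arm

A 7-joint arm with a two-finger parallel gripper is mounted at the origin on a cart in front of the work surface, level with it; the furniture and walls round the work are solid. World frame = base frame: x ahead of the robot, y to its left, z up, the work surface at z = 0. Lengths are in m, angles in rad, forces in N, time in s.
With the tool pointing down it reaches from about 0.425 to 0.875 m from the base axis. Payload 4.7 kg.
Tool frame: the origin (TCP) lies between the finger pads; the fingertips stand 25 mm ahead of it and the grasp point (between the pads) lies 6 mm ahead of it (manip.tips_ahead is the distance from the TCP to the fingertips, in m); z points along the fingers, y is the line along which they close (so a half turn about z gives the same grasp; the last joint's range is limited). The gripper opens to 87 mm and grips with 3 to 60 N. Pads are 19 mm wide; open, the fingers measure 117 mm over their backs; the gripper's body (75 mm by 190 mm) begins 51 mm behind the grasp point.
Start: joints at [1.164, 0.321, -0.07, 1.45, 0.023, 1.371, -0.057], TCP at [0.266, -0.593, 0.248] pointing down, gripper open.
Joint ranges: [-2.86, 2.86], [-0.3, 2.09], [-1.38, 1.24], [0.06, 2.45], [-1.56, 4.7], [0.09, 2.05], [-2.69, 2.69]. Speed limits (rad/s): [2.57, 2.57, 3.14, 3.14, 3.14, 3.14, 3.14].

### API

Orientations are given as a 3x3 rotation matrix whose columns are the frame's x, y, z axes.
In Python, from plant import read_state, optics, close_job, manip gives the robot as it stands.
- The arm moves only by the tool servo_tool, never from a script. Its argument "increments" is one flat list of numbers, 7 for each row, row after row: the opening, from 0 (shut) to 1 (fully open), then the shift along the tool's x, y, z in m, then the turn, a rotation vector about the tool's x, y, z in degrees. A call has 1 to 8 rows; each row is the pose to reach, as a shift and turn from the pose commanded when the call began, along the tool's axes at that moment; what a row does not reach only later rows make up. A row lasts 1/8 s, in which the tool goes at most 62.5 mm and 10.7 degrees, less where a joint would pass 70% of its speed; a pose out of reach is approached as far as the arm can. A call with a gripper value outside its range is refused whole. The fingers move at their own pace and stop on an object; "newtons" is the grip in N (left out, the last holds). Time passes only in rows, so rows that repeat a pose let the fingers close. It gives the time, the measured TCP pose, the force, the opening and the grip force at its end, in the units of the state.
- read_state(): the state, without advancing time (a new reading comes with each control period).
- optics.read_camera(name): name is "side" or "top" or "wrist"; returns the picture (480x640x3 uint8, red, green, blue); there is no depth.
- optics.camera_info(name): a dict with "fx", "fy", "cx", "cy" (pixels), "dist_coeffs" ([k1, k2, p1, p2, k3] as OpenCV has them; the pictures are not rectified), "xyz" and "attitude" of the camera in the world. Camera axes: x right, y down, z forward; pixel columns grow to the right and rows downward; lengths in m; the calibration is good to about 2 mm. A picture is of the moment at which its call begins: read the wrist's pose just before it. camera_info takes no time and is no camera call; for the wrist camera it gives the pose at the moment of the call.
- close_job(): hands the job in; it is judged then, once.
The state is a dict: "time": time; "q": joint angles; "dq": joint speeds; "effort": joint torques, N m; "tool_pos": TCP position; "orientation": TCP orientation; "wrist_force": force on the tool from outside, world axes, zero at the start; "wrist_torque": the same for the moment, N m; "grip_width": finger opening in m; "gripper_force": force on a finger pad.
Only numpy, scipy, OpenCV 4.12 (cv2) and the standard library are available. Lean on these libraries where they do the work, as an engineer would, in place of code of your own. Each camera call takes 0.05 s, during which the arm holds its last target. There are 200 camera calls.

### The job

The tube rotator has stopped with its sample tube out of place. Turn its wheel by hand, gently pushing one arm after another with the fingertips, until the tube clipped to it stands straight up with its cap at the top, ready to be opened, and leave the wheel at rest there. Do not touch the tube itself, grip or lift nothing, and leave the rotator and the things round it where they stand.

Things in the scene. Friction and masses are not known exactly. Their poses are not given: they have to be found in the camera images.
- wheel (a joint): Turn of the five-armed wheel about its level shaft, rad: the angle of the tube from straight up, clockwise as seen from the robot (0 or 6.283 = straight up, cap at the top; 1.57 = to the rotator's own -y side). Turns either way past a full turn; starts 1.75 to 4.53. Drag about 0.22 N m (2 to 3 N on the outer half of an arm); stays where it is left. Arms stand at this angle plus multiples of 1.257.
- hub (a point): Wheel centre: on the shaft, mid-thickness of the arms, 200 mm above the worktop; does not turn. Five straight aluminium arms, 14 mm wide in the wheel's plane and 10 mm thick along the shaft, run from the black hub (radius 30 mm) to 115 mm from the shaft; open ends, no rim. A steel spring clip on the front of each, 20 mm wide, sits 75 to 89 mm from the shaft and reaches 27 mm ahead of this plane.
- tube_arm_end (a point): Outer end of the arm that carries the tube, 115 mm from the shaft; it turns with the wheel. The other four arms are alike, with empty clips.
- rotator: White tube rotator, about 3 kg, loose on rubber feet. Base 235 x 190 mm, 48 mm high, controls on the front lip. Origin on the worktop under the base's middle (base from 120 mm in front to 115 mm behind), z up, -x its front toward the robot and along the shaft; the wheel's upright plane is 10 mm in front of the origin, parallel to its y and z.
- housing_top (a point): Middle of the top of the rotator's white gear housing, 236 mm above the worktop; the housing is 80 mm deep (x) by 104 mm wide (y) and rises from the base behind the wheel. 31 mm is free between the arms' rear faces and the housing.
- sample_tube: The sample: screw-cap tube 53 mm long, cap 20 mm across, clipped on the front of one arm, cap outermost, 62 to 116 mm from the shaft and 6 to 27 mm in front of the arm's mid-plane; it stays fixed to the wheel. Origin at mid-length on its side; its own y axis runs along it from the cap toward the pointed end: y straight down = upright.
- tube_rack: Bystander: blue open tube rack, 76 x 112 x 52 mm, loose on the worktop in front of the rotator. Origin under its centre.
- reagent_bottle: Bystander: reagent bottle, 48 mm across, 110 mm high, loose, at the rotator's right (-y) side. Origin under its centre.
- timer: Bystander: flat bench timer, 64 x 90 x 18 mm, loose, in front of the rotator. Origin under its centre.
- spare_tube: Bystander: screw-cap tube like the sample, 53 mm long, lying loose on the worktop at the rotator's right (-y) side, behind the bottle. Origin under its centre.

How it is judged:
At the end, for the whole second after the job is handed in: The tube on the wheel stands within 0.1 rad (6 degrees) of straight up, cap at the top; the wheel is at rest; the rotator stands flat and, like the rack, bottle, timer and spare tube, within 30 mm of where it was at the start (angle between sample_tube's own y axis and vertical above 3.0416 rad and velocity of joint wheel between -0.05 and 0.05 rad/s and distance of each of rotator, tube_rack, reagent_bottle, timer, spare_tube from where it was at the start of the episode below 0.03 m and angle between rotator's own z axis and vertical below 0.05 rad); the robot touches nothing.
It fails at once if the sample tube is touched (over 1 N) (contact force between any of the fingers, the arm and sample_tube above 1 N).
It fails at once if the wheel or the rotator is gripped or forced: over 30 N from the fingers or the arm (contact force between any of the fingers, the arm and rotator above 30 N).
It fails at once if the rotator is shifted by over 30 mm, tipped by over 0.15 rad or lifted (distance of rotator from where it was at the start of the episode above 0.03 m or angle between rotator's own z axis and vertical above 0.15 rad).
It fails at once if a bystander is shifted by over 30 mm or lifted (distance of any of tube_rack, reagent_bottle, timer, spare_tube from where it was at the start of the episode above 0.03 m).
It also fails if it takes over 61 s, if anything falls off the work surface, if the arm or the gripper's body presses on something with over 40 N, if the wrist force passes 120 N, or if a joint passes its speed limit or range.

## Working session

There is one attempt and no reset: what is moved stays moved. The work goes in short steps, Python scripts to look and compute and a tool call to move; the robot and the scene stay as the last step left them, time stands still between calls to the robot, and variables do not carry over. Pictures are saved under pics/ and viewed, at most 10 in all, crops included, and the job is handed in when it is done.

Besides the shell and the picture viewer there is one more tool, called after "Emit:" as name(argument=value, ...) on one line, values as JSON. servo_tool: Moves the arm, as the interface text tells. Its arguments: {"type":"object","properties":{"increments":{"type":"array","items":{"type":"number"}},"newtons":{"type":"number"}},"required":["increments"]}

```bash
mkdir -p pics; python3 - <<'E'
from plant import read_state, optics, manip
import cv2,numpy as np
s=read_state();print(s['time'],s['tool_pos'],np.round(s['orientation'],3).tolist(),s['grip_width'],manip.tips_ahead)
for n in ['side','top']:
    cv2.imwrite(f'pics/{n}0.png',optics.read_camera(n)[:,:,::-1]); 
    i=optics.camera_info(n);print(n,{k:np.round(v,4).tolist() for k,v in i.items()})
E
```

```text
0.0 [ 0.26526282 -0.59286254  0.24647782] [[0.913, 0.409, -0.001], [0.409, -0.913, 0.002], [-0.0, -0.002, -1.0]] 0.0872389505391512 0.025
side {'fx': 609.5741, 'fy': 609.5741, 'cx': 320.4335, 'cy': 235.4643, 'dist_coeffs': [-0.1773, 0.0, 0.0, 0.0, 0.0], 'xyz': [0.102, -1.1209, 0.6401], 'attitude': [[0.8916, -0.2126, 0.3998], [-0.4526, -0.3905, 0.8017], [-0.0143, -0.8957, -0.4444]]}
top {'fx': 499.2117, 'fy': 499.2117, 'cx': 313.2266, 'cy': 250.1031, 'dist_coeffs': [-0.086, 0.0, 0.0, 0.0, 0.0], 'xyz': [0.3418, -0.3595, 1.0696], 'attitude': [[0.0158, -0.9831, 0.1821], [-0.9999, -0.0158, 0.0013], [0.0016, -0.1821, -0.9833]]}
```

View pics/side0.png

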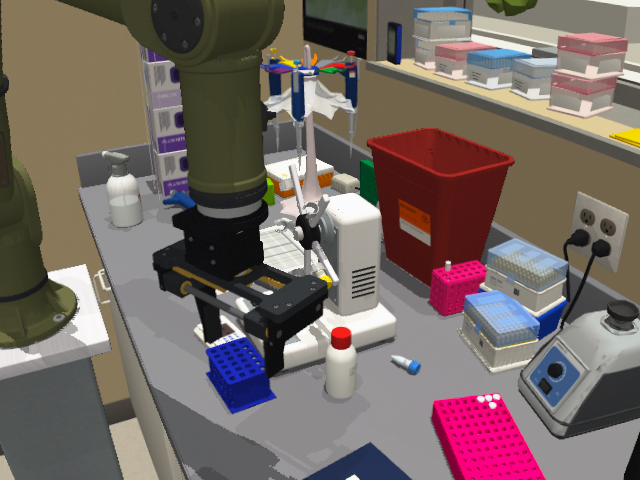

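View pics/top0.png

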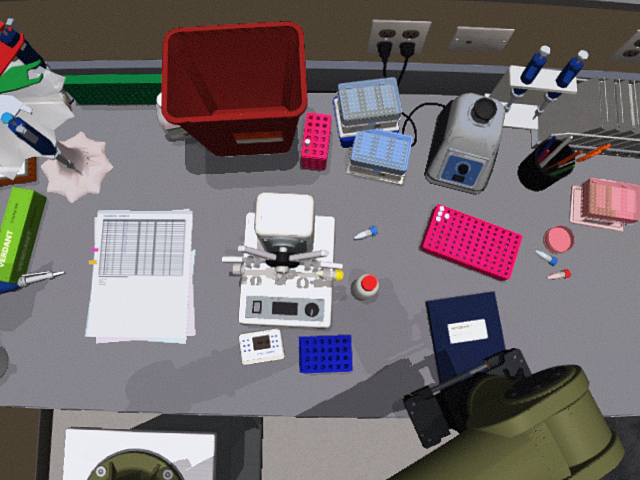

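The side view shows the wheel hub near (312,232) and a yellow cap near (325,282). The top view shows the rotator at x 238–335, y 193–325, with the yellow cap at (338,275), pointing to −y. I'll enlarge both.

```bash
python3 - <<'E'
import cv2
a=cv2.imread('pics/top0.png')[180:380,210:410];cv2.imwrite('pics/topc.png',cv2.resize(a,None,fx=3,fy=3,interpolation=2))
a=cv2.imread('pics/side0.png')[150:350,200:410];cv2.imwrite('pics/sidec.png',cv2.resize(a,None,fx=3,fy=3,interpolation=2))
E
```

```text
(no output)
```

View pics/topc.png

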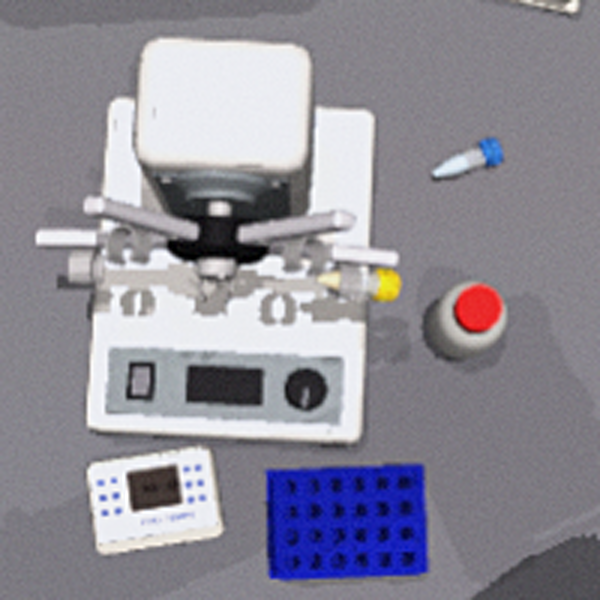

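View pics/sidec.png

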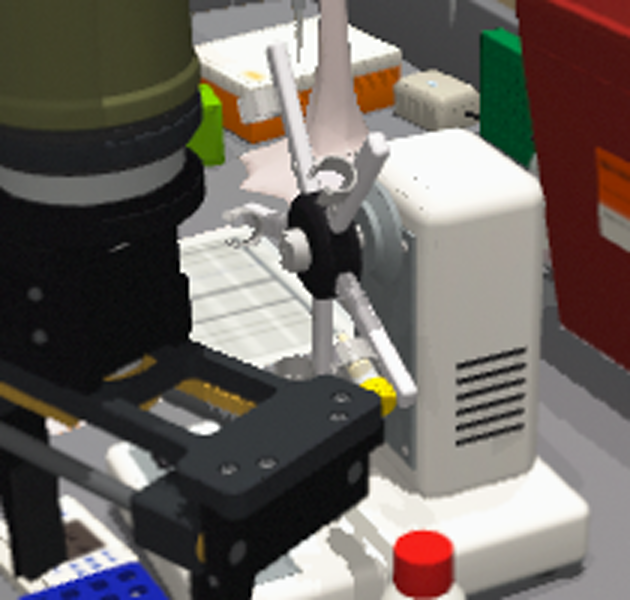

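In the top crop the arm tips are at UL (92,205), UR (348,218), L (38,237) and tube arm (395,257), with the cap at (385,285). The side crop gives tips UL (275,48), UR (378,142) and tube arm (405,395). So the tube is about 1.9 rad clockwise. Next I'll fit the pose jointly.

```bash
cat > h.py <<'E'
import numpy as np,cv2
from plant import optics
from scipy.spatial.transform import Rotation as R
def proj(n,P):
    i=optics.camera_info(n);A=np.array(i['attitude']);C=np.array(i['xyz'])
    K=np.array([[i['fx'],0,i['cx']],[0,i['fy'],i['cy']],[0,0,1]])
    return cv2.projectPoints(((np.atleast_2d(P)-C)@A).astype(float),np.zeros(3),np.zeros(3),K,np.array(i['dist_coeffs']))[0][:,0]
def plane(n,uv,z):
    i=optics.camera_info(n);A=np.array(i['attitude']);C=np.array(i['xyz'])
    K=np.array([[i['fx'],0,i['cx']],[0,i['fy'],i['cy']],[0,0,1]])
    p=cv2.undistortPoints(np.array([[uv]],float),K,np.array(i['dist_coeffs']))[0,0]
    d=A@np.array([p[0],p[1],1]);return C+d*(z-C[2])/d[2]
def world(p,L):
    x,y,a=p;L=np.atleast_2d(L);c,s=np.cos(a),np.sin(a)
    return np.c_[x+c*L[:,0]-s*L[:,1],y+s*L[:,0]+c*L[:,1],L[:,2]]
def arm(th,r=.115,f=0): return [-.01-f,-r*np.sin(th),.2+r*np.cos(th)]
E
python3 - <<'E'
from h import *
from scipy.optimize import least_squares
T=np.array([[88,432],[360,440],[374,110],[108,98],[137,168],[307,172],[145,38],[312,45],[92,205],[348,218],[38,237],[395,257]])/3+[210,180]
S=np.array([[275,48],[378,142],[405,395]])/3+[200,150]
k=2*np.pi/5
def f(q):
    th=q[3]
    L=[[-.12,.095,.048],[-.12,-.095,.048],[.115,-.095,.048],[.115,.095,.048],[.026,.052,.236],[.026,-.052,.236],[.106,.052,.236],[.106,-.052,.236]]
    L=L+[arm(th-2*k),arm(th-k),arm(th+2*k),arm(th)]
    e1=proj('top',world(q[:3],L))-T
    e2=proj('side',world(q[:3],[arm(th-2*k),arm(th-k),arm(th)]))-S
    return np.r_[e1,e2].ravel()
r=least_squares(f,[.6,-.3,0,1.9],loss='soft_l1')
print(r.x);print(np.round(f(r.x).reshape(-1,2),1).tolist())
o=lambda u:(np.array(u)/3+[210,180])
for n,u,z in [('rack',(347,520),.052),('rackc1',(268,472),.052),('rackc2',(428,572),.052),('bottle',(480,308),.11),('timer',(154,500),.018),('spare',(467,158),.01)]: print(n,plane('top',o(u),z).round(3))
print('hub',world(r.x[:3],[-.01,0,.2]))
E
```

```text
[ 0.4936774  -0.30548888 -0.02662533  1.94776851]
[[-1.5, -0.2], [1.3, 1.3], [0.6, -1.2], [-0.5, -0.9], [-3.2, -1.1], [0.9, 0.1], [-2.8, -2.7], [1.2, -2.6], [-0.3, 0.4], [-0.2, 0.6], [0.4, 1.3], [0.4, 0.8], [-1.6, -1.0], [-0.4, 0.5], [1.0, 2.5]]
rack [ 0.32  -0.386  0.052]
rackc1 [ 0.351 -0.333  0.052]
rackc2 [ 0.287 -0.441  0.052]
bottle [ 0.457 -0.469  0.11 ]
timer [ 0.331 -0.254  0.018]
spare [ 0.579 -0.472  0.01 ]
hub [[ 0.48368095 -0.30522266  0.2       ]]
```

The fit is within 1–3 px: hub at (0.484, −0.305, 0.200), θ≈1.95. The plan is to turn counterclockwise with shut fingers pointing down. I push the upper-left arm over to the left, then the next arm, until the tube is up. First I go above.

Emit:
servo_tool(increments=[0,0,0,-0.06,0,0,0,0,0,0,-0.12,0,0,-10,0,0.04,-0.02,-0.154,0,0,-20,0,0.1,-0.055,-0.154,0,0,-30,0,0.15,-0.085,-0.154,0,0,-40,0,0.2,-0.115,-0.154,0,0,-50,0,0.25,-0.143,-0.154,0,0,-60,0,0.3,-0.171,-0.154,0,0,-64.4], newtons=10)

```text
time: 1.1
tool_pos: [0.4702, -0.313, 0.4012]
orientation: [[0.023, 1.0, -0.0], [1.0, -0.023, -0.0], [-0.0, -0.0, -1.0]]
wrist_force: [0.9, -1.1, -0.9]
grip_width: 0.0148
gripper_force: 0.0
```

Emit:
servo_tool(increments=[0,0.032,0.024,0,0,0,0,0,0.032,0.024,0,0,0,0,0,0.032,0.024,0.03,0,0,0,0,0.032,0.024,0.03,0,0,0])

```text
time: 1.6
tool_pos: [0.4925, -0.2842, 0.3691]
orientation: [[0.028, 1.0, -0.005], [1.0, -0.028, 0.002], [0.002, -0.005, -1.0]]
wrist_force: [-0.5, -0.5, 0.2]
grip_width: 0.0002
gripper_force: 0.0
```

```bash
python3 - <<'E'
from plant import read_state
from h import *
s=read_state();print(s['time'],s['tool_pos'],s['grip_width'])
w=optics.read_camera('wrist');sd=optics.read_camera('side')[130:330,220:420]
o=np.hstack([cv2.resize(w,(400,300)),cv2.resize(sd,(300,300),interpolation=2)])
cv2.imwrite('pics/a.png',o[:,:,::-1])
E
```

```text
1.6 [ 0.49250679 -0.2841528   0.36905735] 0.00016730348075078076
```

View pics/a.png

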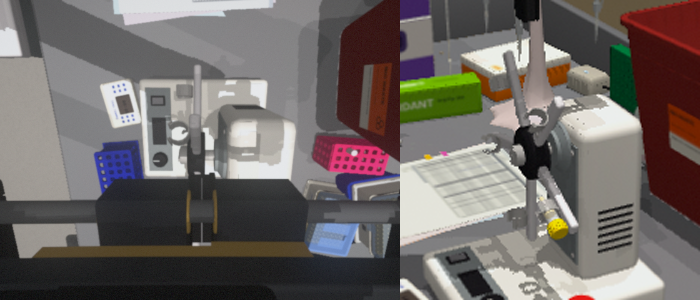

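The wrist view shows the upper-left arm (column ~196, rows 65–120) just ahead of the shut fingers at (200,210). The fingers stand on its right, as planned. Now descend and make the first push.

Emit:
servo_tool(increments=[0,0,0,0.03,0,0,0,0,0,0,0.056,0,0,0,0,0.006,0,0.056,0,0,0,0,0.012,0,0.056,0,0,0,0,0.018,0,0.057,0,0,0,0,0.025,0,0.061,0,0,0,0,0.033,0,0.066,0,0,0,0,0.033,0,0.066,0,0,0])

```text
time: 2.7
tool_pos: [0.4952, -0.2492, 0.3053]
orientation: [[0.025, 1.0, -0.0], [1.0, -0.025, 0.0], [0.0, -0.0, -1.0]]
wrist_force: [-0.1, 0.3, 0.9]
grip_width: 0.0006
gripper_force: 0.2
```

```bash
python3 - <<'E'
from plant import read_state
from h import *
s=read_state();print(s['time'],s['tool_pos'],s['wrist_force'])
t=optics.read_camera('top')[210:310,210:360];sd=optics.read_camera('side')[130:330,220:420]
o=np.hstack([cv2.resize(t,(450,300),interpolation=2),cv2.resize(sd,(300,300),interpolation=2)])
cv2.imwrite('pics/b.png',o[:,:,::-1])
E
```

```text
2.7 [ 0.4951966  -0.24922811  0.30525137] [-0.13685547  0.34825595  0.87031666]
```

View pics/b.png

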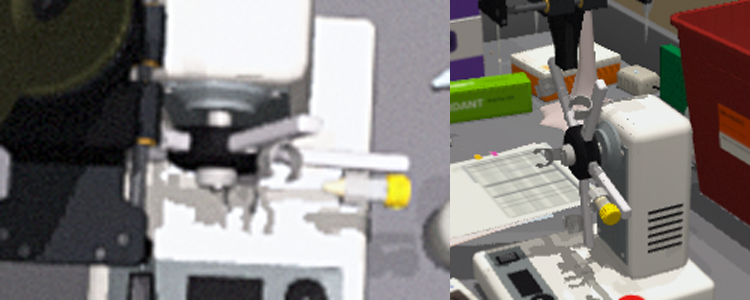

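The cap has risen about 12 px, so the wheel turns under the finger. I continue the arc.

Emit:
servo_tool(increments=[0,0.007,0,0.007,0,0,0,0,0.014,0,0.014,0,0,0,0,0.02,0,0.022,0,0,0,0,0.025,0,0.031,0,0,0,0,0.029,0,0.04,0,0,0,0,0.033,0,0.049,0,0,0,0,0.034,0,0.054,0,0,0,0,0.034,0,0.054,0,0,0])

```text
time: 3.8
tool_pos: [0.4958, -0.2159, 0.2509]
orientation: [[0.026, 1.0, -0.001], [1.0, -0.026, 0.001], [0.001, -0.001, -1.0]]
wrist_force: [-0.3, 0.1, 0.7]
grip_width: 0.0007
gripper_force: 0.0
```

Emit:
servo_tool(increments=[0,0,0,-0.05,0,0,0,0,0,0,-0.1,0,0,0,0,0,0,-0.15,0,0,0,0,-0.05,0,-0.15,0,0,0,0,-0.111,0,-0.15,0,0,0,0,-0.111,0,-0.15,0,0,0])

```text
time: 4.55
tool_pos: [0.4906, -0.3336, 0.3996]
orientation: [[0.036, 0.999, -0.003], [0.999, -0.036, -0.0], [-0.0, -0.003, -1.0]]
wrist_force: [-0.6, -0.1, 0.5]
grip_width: 0.0006
gripper_force: 0.0
```

```bash
python3 - <<'E'
from plant import read_state
from h import *
s=read_state();print(s['time'],s['tool_pos'],s['wrist_force'])
sd=optics.read_camera('side')[130:330,220:420]
w=optics.read_camera('wrist')
o=np.hstack([cv2.resize(w,(267,200)),np.zeros((200,0,3),'uint8')])
o=np.zeros((600,800,3),'uint8');o[:,:600]=cv2.resize(sd,(600,600),interpolation=2);o[:150,600:]=cv2.resize(w,(200,150))
cv2.imwrite('pics/c.png',o[:,:,::-1])
p=[.4937,-.3055,-.0266]
for th in [.9,1.0,1.1,1.2,1.3]:
  print(th,((proj('side',world(p,[arm(th),arm(th-1.2566),arm(th,.11,.017)]))-[220,130])*3).round().tolist())
E
```

```text
4.55 [ 0.49061204 -0.3336378   0.39955453] [-0.6252278  -0.05398877  0.50642377]
0.9 [[332.0, 247.0], [225.0, 98.0], [297.0, 257.0]]
1.0 [[338.0, 270.0], [233.0, 98.0], [303.0, 278.0]]
1.1 [[344.0, 293.0], [241.0, 101.0], [308.0, 300.0]]
1.2 [[348.0, 316.0], [250.0, 105.0], [313.0, 322.0]]
1.3 [[351.0, 338.0], [259.0, 111.0], [316.0, 344.0]]
```

View pics/c.png

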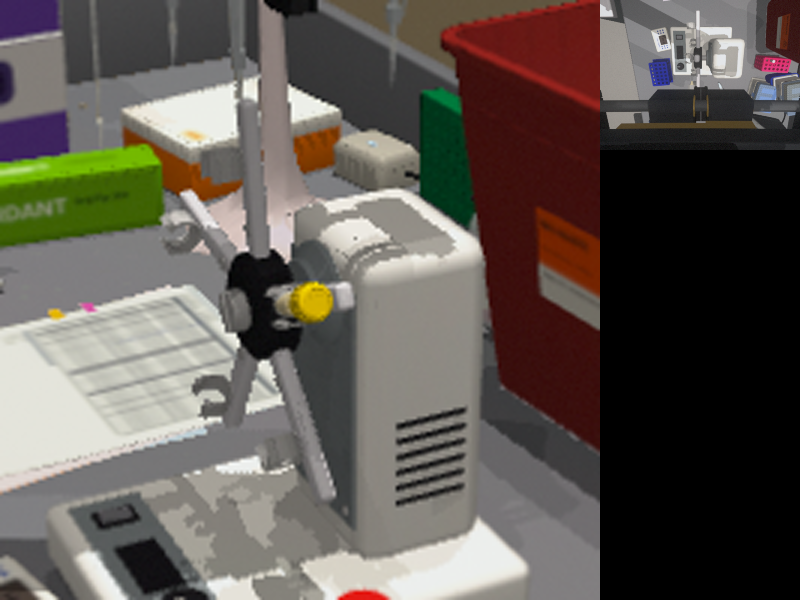

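Side crop: tube-arm tip at (345,297) and top-arm tip at (246,102), so θ≈1.12, as planned. Now the second push on the top arm.

Emit:
servo_tool(increments=[0,0,0,0.04,0,0,0,0,0,0,0.076,0,0,0,0,0.007,0,0.076,0,0,0,0,0.014,0,0.076,0,0,0,0,0.021,0,0.076,0,0,0,0,0.031,0,0.077,0,0,0,0,0.041,0,0.08,0,0,0,0,0.051,0,0.083,0,0,0])

```text
time: 5.65
tool_pos: [0.4949, -0.2756, 0.319]
orientation: [[0.026, 1.0, 0.001], [1.0, -0.026, -0.001], [-0.001, 0.001, -1.0]]
wrist_force: [1.8, -2.3, 2.0]
grip_width: 0.0003
gripper_force: 1.2
```

Emit:
servo_tool(increments=[0,0.009,0,0.004,0,0,0,0,0.017,0,0.009,0,0,0,0,0.026,0,0.015,0,0,0,0,0.033,0,0.022,0,0,0,0,0.04,0,0.029,0,0,0,0,0.046,0,0.037,0,0,0,0,0.046,0,0.037,0,0,0,0,0.046,0,0.037,0,0,0])

```text
time: 6.65
tool_pos: [0.4951, -0.2301, 0.281]
orientation: [[0.026, 1.0, -0.002], [1.0, -0.026, 0.001], [0.001, -0.002, -1.0]]
wrist_force: [0.8, 0.0, -0.3]
grip_width: 0.0008
gripper_force: 0.0
```

```bash
python3 - <<'E'
from plant import read_state
from h import *
s=read_state();print(s['time'],s['tool_pos'],s['wrist_force'])
sd=optics.read_camera('side')[130:280,240:390]
cv2.imwrite('pics/d.png',cv2.resize(sd,(600,600),interpolation=2)[:,:,::-1])
p=[.4937,-.3055,-.0266];k=2*np.pi/5
for th in [0,.1,.2,.3,.4]:
  print(th,((proj('side',world(p,[arm(th),arm(th+k),arm(th+2*k),arm(th,.116,.017)]))-[240,130])*4).round().tolist())
E
```

```text
6.65 [ 0.49509457 -0.23005095  0.28100425] [ 0.79812292  0.02375047 -0.25581164]
0 [[260.0, 144.0], [387.0, 438.0], [341.0, 679.0], [220.0, 149.0]]
0.1 [[272.0, 155.0], [390.0, 468.0], [331.0, 681.0], [232.0, 159.0]]
0.2 [[284.0, 168.0], [393.0, 497.0], [320.0, 680.0], [244.0, 173.0]]
0.3 [[297.0, 184.0], [394.0, 525.0], [310.0, 676.0], [256.0, 189.0]]
0.4 [[309.0, 203.0], [393.0, 552.0], [299.0, 670.0], [268.0, 208.0]]
```

View pics/d.png

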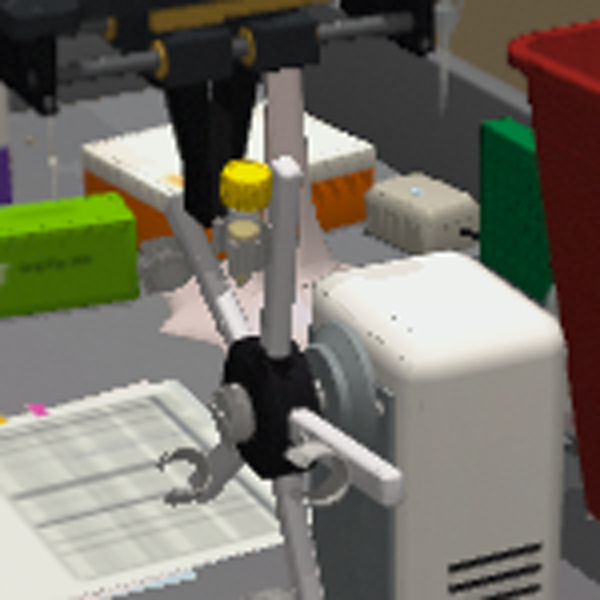

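The tube-arm tip is at (286,166) and the lower-right tip at (392,487), so θ≈0.19. One last small push of about 0.19.

Emit:
servo_tool(increments=[0,0.003,0,0.004,0,0,0,0,0.005,0,0.009,0,0,0,0,0.007,0,0.013,0,0,0,0,0.009,0,0.017,0,0,0,0,0.009,0,0.017,0,0,0,0,0.009,0,0.017,0,0,0])

```text
time: 7.45
tool_pos: [0.4959, -0.221, 0.2643]
orientation: [[0.026, 1.0, -0.0], [1.0, -0.026, 0.001], [0.001, -0.0, -1.0]]
wrist_force: [-0.7, 0.2, 0.5]
grip_width: 0.0006
gripper_force: 0.1
```

Emit:
servo_tool(increments=[0,0,0,-0.02,0,0,0,0,0,0,-0.06,0,0,0,0,0.03,0,-0.12,0,0,0,0,0.08,0,-0.16,0,0,0,0,0.12,0,-0.16,0,0,0,0,0.12,0,-0.16,0,0,0,0,0.12,0,-0.16,0,0,0])

```text
time: 8.32
tool_pos: [0.4988, -0.1019, 0.4241]
orientation: [[0.026, 1.0, -0.001], [1.0, -0.026, -0.0], [-0.0, -0.001, -1.0]]
wrist_force: [0.4, -1.5, 0.9]
grip_width: 0.0006
gripper_force: 0.0
```

```bash
python3 - <<'E'
from plant import read_state
from h import *
s=read_state();print(s['time'],s['tool_pos'],s['wrist_force'])
sd=optics.read_camera('side')[130:280,240:390]
cv2.imwrite('pics/e.png',cv2.resize(sd,(600,600),interpolation=2)[:,:,::-1])
p=[.4937,-.3055,-.0266];k=2*np.pi/5
for th in [-.1,0,.1]:
  print(th,((proj('side',world(p,[arm(th),arm(th+k),arm(th-k)]))-[240,130])*4).round().tolist())
E
```

```text
8.325 [ 0.49882624 -0.10188041  0.42413646] [ 0.39134016 -1.5214618   0.93079894]
-0.1 [[248.0, 137.0], [381.0, 408.0], [162.0, 260.0]]
0 [[260.0, 144.0], [387.0, 438.0], [163.0, 239.0]]
0.1 [[272.0, 155.0], [390.0, 468.0], [166.0, 220.0]]
```

View pics/e.png

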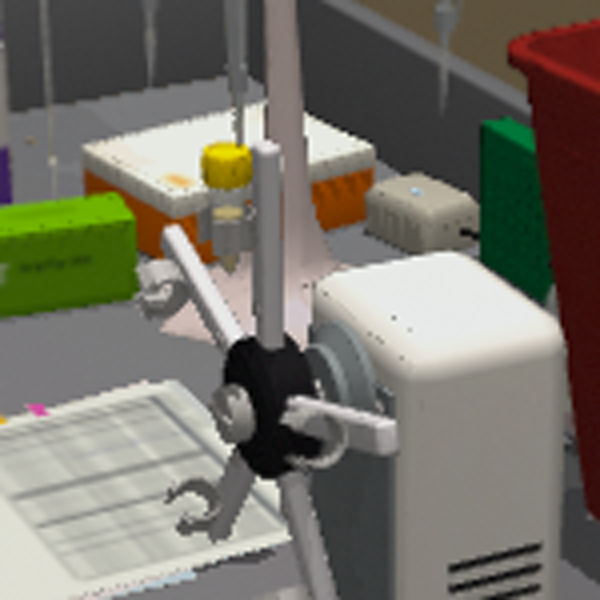

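Side crop: tube-arm tip at (266,147), right tip at (385,437) and left tip at (173,233), against predictions of (260,144), (387,438) and (163,239) for θ=0. So θ≈0.01–0.03 rad. The finger is clear and the wheel is at rest, so I hand in.

```bash
python3 -c "
from plant import close_job
print(close_job())"
```

```text
the job is handed in; nothing more can be done
None
```

The job is handed in: by my last camera measurement the tube stands cap-up within about 0.03 rad of vertical (limit 0.1), with the arm clear, but no verdict came back.

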